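# Lock the bayonet cap on the clay extruder

## Task

Take the bar-handled cap from the wooden board and close the clay extruder with it: feel for the slots in the collar, push the cap down against the spring until it is fully home, then twist it a quarter turn clockwise (seen from above) until it catches, and let go so that it stays locked and level. Do not force it (never more than about 50 N on the extruder), and leave the dust cap, vase and wooden tool where they are.

Things in the scene. Friction and masses are not known exactly. Their poses are not given: they have to be found in the camera images.
- cap_bar (a point): Aluminium bayonet cap, 0.25 kg, loose, standing plug-down on the board. Point on its axis in the upright grip bar, 50 mm above the plug's foot. z up; x along the bar: 56 long, 14 thick (y), 40 tall, from 22.5 mm below to 17.5 mm above the point. Below the bar a round flange, radius 38, 8 thick, underside 30.5 mm below the point; below that a plug, radius 24, radius 22.5 in its last 3 mm.
- cap_lugs (a point): Point on the cap's axis at the height of the tops of its two lugs, 39 mm below cap_bar and 11 mm above the plug's foot. The lugs stick out of the plug at +x and -x, in line with the bar, to radius 32 mm, each 10 mm wide and 5 mm tall. Half a turn of the cap makes no difference.
- barrel_mouth (a point): Centre of the extruder's mouth, level with the collar's flat rim, 150 mm above the table. z up, x to the crank side. Bore radius 26, collar outer radius 44. Two opposite slots in the lip, 15 mm wide, out to radius 34. The collar is clamped at any turn: its slot line lies up to 0.5 rad either way from this x axis; not measured, but seen from above or felt. Lugs beside the slots rest on the rim.
- groove (a point): Point on the barrel's axis 6 mm below the rim: the underside of the lip. From each slot a groove under this lip runs clockwise only (from above), ended by a solid stop at 95 degrees. Lug tops must be below this point to pass. From 80 to 95 degrees lies the catch: there the lip is 3 mm thick, and on release the spring lifts the lug tops to 3 mm below the rim. Pushed home, flange on rim, they are 8.5 mm below it.
- disc_rest (a point): Point on the barrel's axis 10 mm below the rim: the top of the sprung disc in the barrel when nothing presses on it. It meets the plug's foot here, pushes up with about 4.5 N at once and 0.6 N more for each mm it is pushed down. A cap let go in the slots unlocked just rests here, lug tops 1 mm above the rim.
- extruder: The whole fixed extruder: grey gearbox 170 x 120 x 55 mm (crank at +x), upright barrel of radius 39 mm, steel collar on top. Origin on the table under the barrel's axis, axes as barrel_mouth.
- dust_cap_mid (a point): A plain dust cap with a round dark wooden knob and no lugs, radius 38 mm, 60 mm tall, loose on the same board, 130 mm from the bayonet cap (which of the two is on which side varies). To be left alone. The point is on its axis 30 mm above its underside; z up.
- board: Wooden board, 140 mm (x) by 260 mm (y), 18 mm thick, fixed on the table; origin at the centre of its underside, z up. The two caps stand on it about 65 mm either side of its centre along y.
- vase_mid (a point): Small dark vase, radius 36 mm, 100 mm tall, loose; point on its axis, 50 mm above the table. To be left alone.
- wood_tool: Flat wooden modelling tool lying on the table, 175 mm long (x, from -90 to +85), up to 24 wide, 10 thick; origin at its underside. To be left alone.
Not all that is in view belongs to the job. What is shaped like the part that bears cap_bar but blue, orange or purple is not meant.

How it is judged:
On the way:
1. the cap is pushed down in the mouth, its lugs below the lip (z of cap_bar in the frame of barrel_mouth below 0.0338 m and horizontal distance between cap_bar and barrel_mouth below 0.005 m), for 0.05 s.
At the end, for the whole second after the job is handed in: The cap is locked: its bar point stands 34.2 to 37.8 mm above the rim (lugs up in the catch under the lip), within 5 mm of the mouth's axis, level within 0.09 rad, turned so that its bar lies within 0.85 rad of the extruder's y axis, and at rest, released (z of cap_bar in the frame of barrel_mouth between 0.0342 and 0.0378 m and horizontal distance between cap_bar and barrel_mouth below 0.005 m and angle between cap_bar's own z axis and vertical below 0.09 rad and angle between the x axis of cap_bar and the y axis of barrel_mouth, either way round below 0.85 rad and linear speed of cap below 0.02 m/s); the robot touches nothing.
It fails at once if more than 50 N between the cap and the extruder (contact force between cap and extruder above 50 N).
It fails at once if the robot presses on the extruder with more than 50 N (contact force between any of the arm, the fingers and extruder above 50 N).
It fails at once if a bystander (dust cap, vase, wooden tool) is moved by more than 30 mm (distance of any of dust_cap_mid, vase_mid, wood_tool from where it was at the start of the episode above 0.03 m).
It also fails if it takes over 69 s, if anything falls off the work surface, if the arm or the gripper's body presses on something with over 40 N, if the wrist force passes 120 N, or if a joint passes its speed limit or range.

## Robot

A 6-joint arm with a two-finger parallel gripper is mounted at the origin on the work surface. World frame = base frame: x ahead of the robot, y to its left, z up, the work surface at z = 0. Lengths are in m, angles in rad, forces in N, time in s.
With the tool pointing down it reaches from about 0.275 to 0.75 m from the base axis. Payload 10.2 kg.
Tool frame: the origin (TCP) lies between the finger pads; the fingertips stand env.tcp_to_tips ahead of it and the grasp point (between the pads) lies 3 mm ahead of it (env.tcp_to_tips is the distance from the TCP to the fingertips, in m); z points along the fingers, y is the line along which they close (so a half turn about z gives the same grasp; the last joint's range is limited). The gripper opens to 85 mm and grips with 20 to 120 N. Pads are 22 mm wide; open, the fingers measure 114 mm over their backs; the gripper's body (76 mm by 85 mm) begins 54 mm behind the grasp point. The pads swing forward as they close: fully open they stand 13 mm farther back than shut.
Start: joints at [0.931, 0.313, 1.498, -0, 1.331, -0.223], TCP at [0.213, 0.48, 0.253] pointing down, gripper open.
Joint ranges: [-2.94, 2.94], [-0.97, 2.17], [0.19, 2.56], [-1.23, 4.37], [0.02, 3.11], [-2.88, 2.88]. Speed limits (rad/s): [2.39, 2.39, 3.01, 3.14, 3.14, 3.14].

## Interface

Orientations are given as [roll, pitch, yaw] about the fixed x, y, z axes, in that order (R = Rz(yaw) Ry(pitch) Rx(roll)).
In Python, from rig import telemetry, viewer, finish_job, env gives the robot as it stands.
- The arm moves only by the tool step_arm, never from a script. Its argument "deltas" is a list of rows, each a list of 3 entries, a list of its own where there are three numbers: the shift along the tool's x, y, z in mm, then the turn about the tool's z in rad, then the gripper's target within -1 to 1 (fully open at 1, half-way at 0, shut at -1). In form: [[[tx, ty, tz], spin, grip], ...]. A call has 1 to 5 rows; each row shifts and turns the commanded pose from where the row before left it, along the tool's axes as they then stand; what a row does not reach is not made up. A row lasts 1/12 s, in which the tool goes at most 41.7 mm and 7.16 degrees, less where a joint would pass 70% of its speed; a pose out of reach is approached as far as the arm can. A call with a gripper value outside its range is refused whole. The fingers move at their own pace and stop on an object; the grip force is fixed at half the most. Time passes only in rows, so rows that do not move let the fingers close. It gives the time, the measured TCP pose, the force, the opening and the grip force at its end, in the units of the state.
- telemetry.get_obs(): the state, without advancing time (a new reading comes with each control period).
- viewer.camera(name): name is "scene" or "top" or "wrist"; returns a dict with "color" (400x640x3 uint8, red, green, blue), "camera_matrix" (3x3 intrinsics, pixels), "view" (4x4, takes a point from world to camera coordinates); the wrist camera has in their place "mount" (4x4, takes a point from camera to tool coordinates, whose origin is the TCP and whose axes are the flange's). Camera axes: x right, y down, z forward; pixel columns grow to the right and rows downward; lengths in m; the calibration is good to about 2 mm. A picture is of the moment at which its call begins: read the wrist's pose just before it. There is no depth.
- finish_job(): hands the job in; it is judged then, once.
Trained networks look in the newest picture that a camera, given by its name, has taken for a name from the list of things; names that differ only in an ending like _2 or _b are one class to them, and where a whole thing is asked for, a point or a joint stands for the part that bears it (a point fixed in the world has none). Each returns a list of dicts, best first, with "p" (0 to 1); they miss things now and then, are a little off and sometimes report something else, mostly with a low value. They report only what shows in the picture. A call takes as long as a camera call. They do not tell look-alikes from the thing itself.
- viewer.silhouettes(camera, query): "region" (400x640 bool, what is visible of it) and "position" ([column, row] in pixels, amid what is visible of it).
- viewer.tip_of(camera, query): "position" ([column, row] in pixels: a listed point, or the origin of a listed thing).
The state is a dict: "clock": time; "joints": joint angles; "dq": joint speeds; "tau": joint torques, N m; "tool_pos": TCP position; "orientation": TCP orientation; "contact_force": force on the tool from outside, world axes, zero at the start; "wrist_torque": the same for the moment, N m; "finger_gap": finger opening in m; "grasp_force": force on a finger pad.
Only numpy, scipy, OpenCV 4.12 (cv2) and the standard library are available. Lean on these libraries where they do the work, as an engineer would, in place of code of your own. Each camera call takes 0.05 s, during which the arm holds its last target. There are 200 camera calls.

## Working session

There is one attempt and no reset: what is moved stays moved. The work goes in short steps, Python scripts to look and compute and a tool call to move; the robot and the scene stay as the last step left them, time stands still between calls to the robot, and variables do not carry over. Pictures are saved under pics/ and viewed, at most 10 in all, crops included, and the job is handed in when it is done.

Besides the shell and the picture viewer there is one more tool, called as name([rows], argument=value, ...), one row to a line, values as JSON. step_arm: Moves the arm, as the interface text tells. Its arguments: {"type":"object","properties":{"deltas":{"type":"array"}},"required":["deltas"]}

```bash
ls; mkdir -p pics; cat > h.py <<'E'
import numpy as np, cv2
from rig import telemetry, viewer, finish_job, env
from scipy.spatial.transform import Rotation as R
def T_tool(o):
    T=np.eye(4);T[:3,:3]=R.from_euler('xyz',o['orientation']).as_matrix();T[:3,3]=o['tool_pos'];return T
def cam(name):
    o=telemetry.get_obs();c=viewer.camera(name)
    V=np.array(c['view']) if 'view' in c else np.linalg.inv(T_tool(o)@np.array(c['mount']))
    return c['color'],np.array(c['camera_matrix']),V
def at_z(px,K,V,z):
    C=np.linalg.inv(V);d=C[:3,:3]@np.linalg.solve(K,[px[0],px[1],1.]);o=C[:3,3]
    return o+d*(z-o[2])/d[2]
def proj(p,K,V):
    q=K@(V[:3,:3]@np.asarray(p)+V[:3,3]);return q[:2]/q[2]
def save(n,im): cv2.imwrite('pics/'+n,im[...,::-1])
E
python3 - <<'E'
from h import *
print(telemetry.get_obs(),env.tcp_to_tips)
ims=[]
for n in ['top','scene']:
    im,K,V=cam(n);ims.append(im);save(n+'0.png',im)
    print(n,np.linalg.inv(V)[:3,3].round(3),K[0,0])
    for q,z in [('cap_bar',.068),('barrel_mouth',.15),('dust_cap_mid',.048),('vase_mid',.05),('wood_tool',0),('board',0),('extruder',0)]:
        for r in viewer.tip_of(n,q)[:3]: print(q,round(r['p'],2),np.round(r['position'],1),at_z(r['position'],K,V,z).round(4))
E
```

```text
pics
{'clock': 0.0, 'joints': array([ 9.30625052e-01,  3.13452524e-01,  1.49845779e+00, -1.65530173e-05,
        1.33101093e+00, -2.23406044e-01]), 'dq': array([ 0.00055824,  0.00029466,  0.00050035,  0.00053452,  0.00064807,
       -0.00147668]), 'tau': array([-2.80996292e-04, -4.12260675e+01, -2.59748304e+01, -1.59319407e-04,
        4.12747133e-03, -2.44552018e-05]), 'tool_pos': array([0.21239312, 0.47985669, 0.25272598]), 'orientation': array([-3.14029351e+00, -2.78678731e-04,  2.72483118e+00]), 'contact_force': array([-0.28819459, -0.07257956,  0.07604714]), 'wrist_torque': array([ 0.03725513, -0.04076752,  0.01805946]), 'grasp_force': 0.0, 'finger_gap': 0.08499790882215393} 0.022
top [ 0.394 -0.161  0.99 ] 361.91823139309747
cap_bar 0.8 [322.9 224.5] [ 0.5079 -0.1502  0.068 ]
cap_bar 0.78 [271.8 269.7] [ 0.3929 -0.0227  0.068 ]
cap_bar 0.67 [270.6 205.2] [ 0.5574 -0.0141  0.068 ]
barrel_mouth 0.67 [191.8 189.6] [0.5796 0.1631 0.15  ]
dust_cap_mid 0.87 [372.4 238.6] [ 0.4744 -0.2786  0.048 ]
vase_mid 0.64 [273.1 145.9] [ 0.725  -0.0124  0.05  ]
wood_tool 0.88 [446.1 274.6] [ 0.384  -0.4792  0.    ]
board 0.79 [345.8 237.1] [ 0.4821 -0.2122  0.    ]
extruder 0.95 [206.2 199.6] [0.5844 0.1781 0.    ]
scene [ 1.338 -0.263  0.738] 364.54027093342205
cap_bar 0.92 [325.2 198.8] [ 0.493  -0.1444  0.068 ]
cap_bar 0.72 [359.3 180.3] [ 0.4154 -0.0236  0.068 ]
cap_bar 0.72 [328.6 246.4] [ 0.6889 -0.1644  0.068 ]
barrel_mouth 0.62 [445.6 186.5] [0.5934 0.1719 0.15  ]
dust_cap_mid 0.8 [280.6 202. ] [ 0.4624 -0.277   0.048 ]
vase_mid 0.65 [392.5 254.6] [ 0.7249 -0.005   0.05  ]
wood_tool 0.73 [218.3 205. ] [ 0.386  -0.4776  0.    ]
board 0.88 [300.3 216.3] [ 0.482  -0.2212  0.    ]
board 0.29 [277.7 201.1] [ 0.3953 -0.2871  0.    ]
extruder 0.77 [436.2 223.8] [0.5788 0.1792 0.    ]
extruder 0.67 [324.9 209.2] [ 0.4597 -0.141   0.    ]
```

```bash
python3 - <<'E'
import cv2,numpy as np
a=cv2.imread('pics/top0.png')
b=cv2.resize(a[110:310,140:460],(800,500),interpolation=cv2.INTER_CUBIC)
cv2.imwrite('pics/topz.png',b)
E
```

```text
(no output)
```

View pics/topz.png

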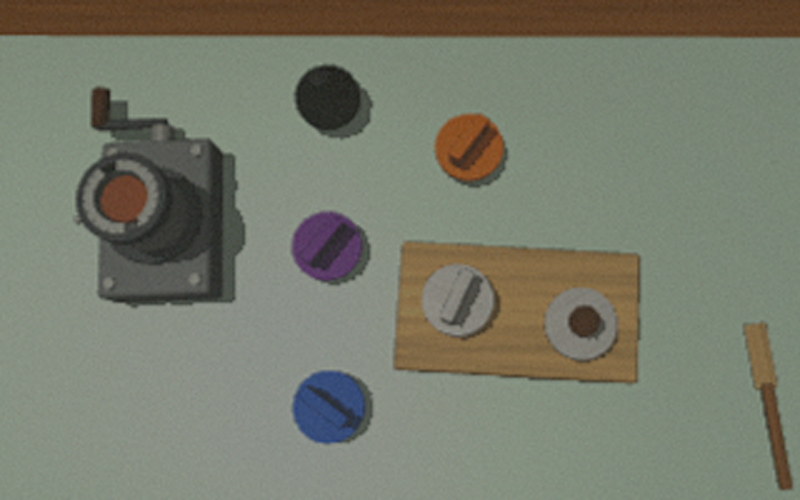

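View pics/scene0.png

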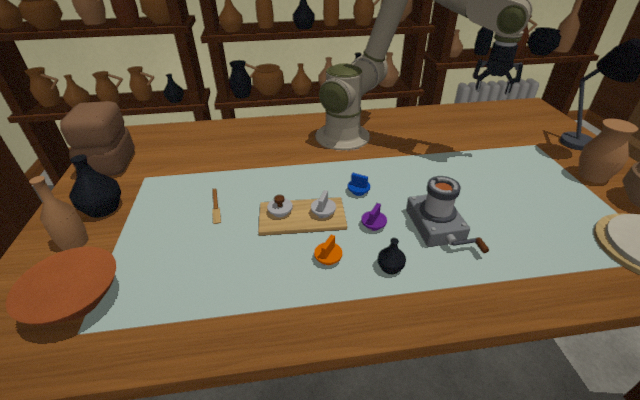

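The silver bar cap stands on the left of the board, at about (458,295) in the zoomed top view. The dust cap with the brown knob is at (583,323). The barrel mouth is at (123,198), with slots near (108,170) and (132,228). The bar's yaw is about -0.41, and the slot line's about +0.4. The orange, purple and blue caps are decoys.

```bash
python3 - <<'E'
from h import *
c=viewer.camera('wrist');print(np.round(c['mount'],3),c['camera_matrix'][0,0])
E
```

```text
[[-0.    -0.964 -0.265  0.067]
 [ 1.    -0.    -0.    -0.001]
 [ 0.    -0.265  0.964 -0.121]
 [ 0.     0.     0.     1.   ]] 285.84859547779354
```

step_arm([
  [[-37,-15,-5],0,1],
  [[-37,-15,-5],0,1],
  [[-37,-15,-5],0,1],
  [[-37,-15,-5],0,1],
  [[-37,-15,-5],0,1],
])

```text
clock: 1.27
tool_pos: [0.3523, 0.3351, 0.2787]
orientation: [3.141, 0.0, 2.725]
contact_force: [0.8, 0.5, 0.1]
finger_gap: 0.0855
grasp_force: 0.0
```

step_arm([
  [[-37,-15,-5],0,1],
  [[-37,-15,-5],0,1],
  [[-37,-15,-5],0,1],
  [[-37,-15,-5],0,1],
  [[-37,-15,-5],0,1],
])

```text
clock: 1.68
tool_pos: [0.4912, 0.1913, 0.3037]
orientation: [3.141, 0.0, 2.725]
contact_force: [0.8, 0.2, 0.3]
finger_gap: 0.0853
grasp_force: 0.0
```

```bash
python3 - <<'E'
from h import *
im,K,V=cam('wrist');save('w1.png',im)
C=np.linalg.inv(V);print(C[:3,3])
for r in viewer.tip_of('wrist','barrel_mouth'):print(r,at_z(r['position'],K,V,.15))
# rectified top view of plane z=.15, 4 px/mm around guess
c=np.array([.583,.167])
H=[]
src=[];dst=[]
for dx,dy in [(-.06,-.06),(.06,-.06),(.06,.06),(-.06,.06)]:
    src.append(proj([c[0]+dx,c[1]+dy,.15],K,V));dst.append([250-dy/.06*250,250-dx/.06*250])
M=cv2.getPerspectiveTransform(np.float32(src),np.float32(dst))
save('rect1.png',cv2.warpPerspective(im,M,(500,500),flags=cv2.INTER_CUBIC))
E
```

```text
[0.42937129 0.21799123 0.42428296]
{'position': [336.2, 278.4], 'p': 0.65} [0.58585629 0.16893998 0.15      ]
```

View pics/rect1.png

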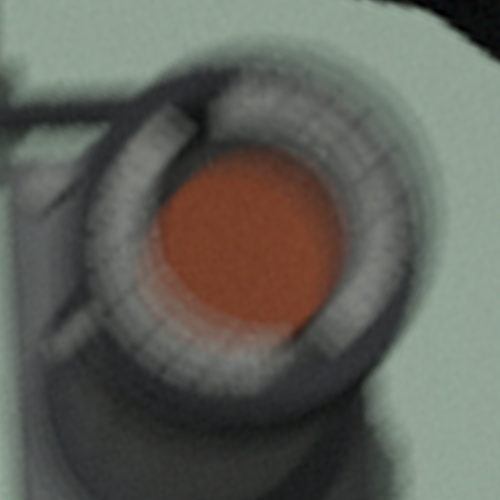

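The ring's centre is about (248,234) in the rectified view, giving the mouth at about (0.586, 0.168). The slots are near (200,118) and (312,352), so the slot line's angle is about 0.45. I'll take a closer look from straight above.

step_arm([
  [[-33,4,20],0,1],
  [[-33,4,20],0,1],
  [[-33,4,20],0,1],
  [[-33,4,20],0,1],
  [[-31,2,20],0,1],
])

```text
clock: 2.2
tool_pos: [0.6476, 0.1437, 0.202]
orientation: [3.141, -0.0, 2.725]
contact_force: [0.2, 0.4, 0.5]
finger_gap: 0.0854
grasp_force: 0.0
```

step_arm([
  [[0,0,0],0,1],
  [[0,0,0],0,1],
])

```text
clock: 2.37
tool_pos: [0.6464, 0.1435, 0.2009]
orientation: [-3.14, -0.004, 2.724]
contact_force: [0.2, 0.6, 0.3]
finger_gap: 0.0856
grasp_force: 0.0
```

```bash
cat >> h.py <<'E'
def rect(im,K,V,c,z,h=.06,n=500):
    src=[];dst=[]
    for a,b in [(-1,-1),(1,-1),(1,1),(-1,1)]:
        src.append(proj([c[0]+a*h,c[1]+b*h,z],K,V));dst.append([n/2-b*n/2,n/2-a*n/2])
    return cv2.warpPerspective(im,cv2.getPerspectiveTransform(np.float32(src),np.float32(dst)),(n,n),flags=cv2.INTER_CUBIC)
E
python3 - <<'E'
from h import *
im,K,V=cam('wrist');save('w2.png',im)
print(np.linalg.inv(V)[:3,3])
for r in viewer.tip_of('wrist','barrel_mouth'):print(r,at_z(r['position'],K,V,.15))
save('rect2.png',rect(im,K,V,[.586,.168],.15))
E
```

```text
[0.58507931 0.17015412 0.32170548]
```

View pics/rect2.png

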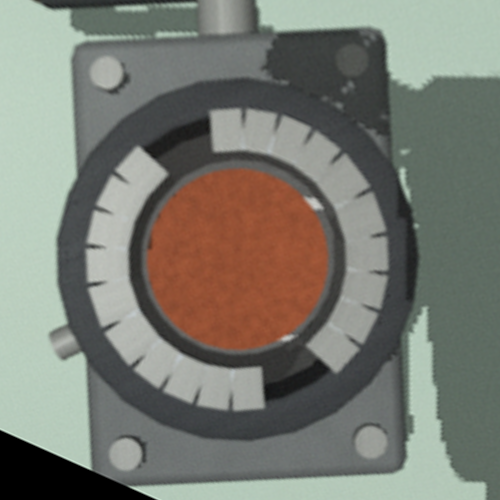

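The close view shows the collar centred at (237,259) in the rectified image. That puts the mouth at about (0.5838, 0.1711), and the slot gaps give a slot angle of 0.46 rad. Next I go to the cap.

step_arm([
  [[-6,-36,0],0,1],
  [[-6,-36,0],0,1],
  [[-6,-36,0],0,1],
  [[-6,-36,0],0,1],
  [[-6,-36,0],0,1],
])

```text
clock: 2.88
tool_pos: [0.6, -0.0335, 0.2055]
orientation: [3.141, 0.003, 2.726]
contact_force: [-0.2, 0.1, -0.8]
finger_gap: 0.0854
grasp_force: 0.0
```

step_arm([
  [[-6,-36,5],0,1],
  [[-6,-36,10],0,1],
  [[-6,-36,10],0,1],
  [[-8,-35,15],0,1],
  [[0,0,0],0,1],
])

```text
clock: 3.3
tool_pos: [0.5648, -0.1785, 0.1628]
orientation: [-3.14, -0.0, 2.721]
contact_force: [-0.4, -0.2, -0.0]
finger_gap: 0.0852
grasp_force: 0.0
```

step_arm([
  [[0,0,0],0,1],
])

```text
clock: 3.38
tool_pos: [0.5663, -0.1749, 0.1644]
orientation: [3.142, 0.001, 2.723]
contact_force: [-0.1, -0.2, -0.1]
finger_gap: 0.0852
grasp_force: 0.0
```

```bash
python3 - <<'E'
from h import *
im,K,V=cam('wrist');save('w3.png',im)
print(np.linalg.inv(V)[:3,3])
for r in viewer.tip_of('wrist','cap_bar'):print(r,at_z(r['position'],K,V,.068))
save('rect3.png',rect(im,K,V,[.505,-.148],.0455))
E
```

```text
[ 0.50443623 -0.14812141  0.28494985]
{'position': [377.7, 296.1], 'p': 0.76} [ 0.6589525  -0.16111401  0.068     ]
{'position': [510.0, 109.7], 'p': 0.72} [ 0.55346064 -0.01854486  0.068     ]
{'position': [310.9, 117.3], 'p': 0.6} [ 0.49962532 -0.15241221  0.068     ]
```

View pics/rect3.png

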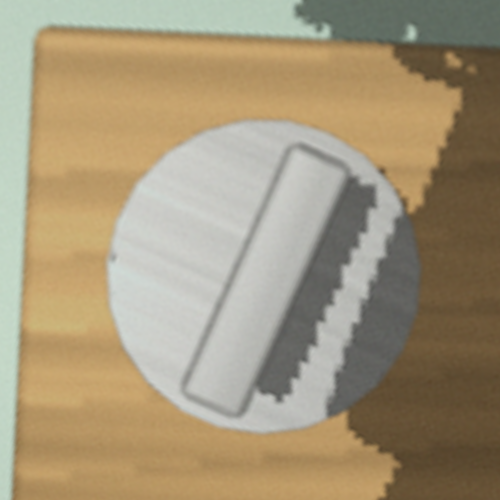

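The flange is centred at (263,275) in the rectified view, so the cap's axis is at about (0.499, -0.151). The bar angle is -0.434, which needs a tool yaw of 2.708. I'll descend for the grasp.

step_arm([
  [[24,-2,10],0.015,1],
  [[24,-2,10],0,1],
  [[23,-2,10],0,1],
  [[0,0,20],0,1],
  [[0,0,20],0,1],
])

```text
clock: 3.9
tool_pos: [0.5001, -0.1488, 0.0946]
orientation: [-3.141, 0.004, 2.712]
contact_force: [-0.2, -0.8, 0.3]
finger_gap: 0.0854
grasp_force: 0.0
```

step_arm([
  [[0,0,12],0,1],
  [[0,0,8],0,1],
  [[0,0,2],0,1],
  [[0,0,0],0,1],
])

```text
clock: 4.23
tool_pos: [0.5002, -0.1498, 0.0718]
orientation: [3.142, 0.001, 2.711]
contact_force: [-0.0, 0.1, 0.0]
finger_gap: 0.0854
grasp_force: 0.0
```

step_arm([
  [[1,-2,0],0,1],
  [[0,0,0],0,-1],
  [[0,0,0],0,-1],
  [[0,0,0],0,-1],
  [[0,0,0],0,-1],
])

```text
clock: 4.65
tool_pos: [0.4982, -0.152, 0.0716]
orientation: [-3.142, 0.001, 2.71]
contact_force: [0.3, 0.6, -0.2]
finger_gap: 0.0389
grasp_force: 0.0
```

step_arm([
  [[0,0,0],0,-1],
  [[0,0,0],0,-1],
  [[0,0,0],0,-1],
  [[0,0,0],0,-1],
  [[0,0,0],0,-1],
])

```text
clock: 5.07
tool_pos: [0.4981, -0.1519, 0.0713]
orientation: [3.142, -0.0, 2.71]
contact_force: [0.5, 0.1, 0.3]
finger_gap: 0.0132
grasp_force: 61.7
```

Gripped, with the gap at 13 mm and 62 N. I'll lift and carry the cap over the mouth, then turn it to the slot angle.

step_arm([
  [[0,0,-20],0,-1],
  [[0,0,-30],0,-1],
  [[0,0,-35],0,-1],
  [[4,20,-30],0,-1],
  [[5,30,-20],0,-1],
])

```text
clock: 5.48
tool_pos: [0.511, -0.1039, 0.209]
orientation: [-3.141, 0.003, 2.707]
contact_force: [1.0, 1.1, -2.2]
finger_gap: 0.0132
grasp_force: 61.1
```

step_arm([
  [[6,35,-10],0,-1],
  [[6,35,-10],0,-1],
  [[6,35,-10],0,-1],
  [[6,35,0],0,-1],
  [[6,35,0],0,-1],
])

```text
clock: 5.9
tool_pos: [0.5569, 0.0705, 0.2365]
orientation: [-3.142, 0.0, 2.71]
contact_force: [0.2, -0.8, -2.8]
finger_gap: 0.0136
grasp_force: 61.1
```

step_arm([
  [[6,35,0],0,-1],
  [[6,35,0],0,-1],
  [[6,34,0],0,-1],
  [[0,0,0],-0.1,-1],
  [[0,0,0],-0.12,-1],
])

```text
clock: 6.32
tool_pos: [0.5837, 0.1726, 0.2351]
orientation: [-3.141, -0.002, 2.937]
contact_force: [-0.3, -0.7, -2.4]
finger_gap: 0.0131
grasp_force: 61.4
```

step_arm([
  [[0,0,0],-0.12,-1],
  [[0,0,0],-0.12,-1],
  [[0,0,0],-0.12,-1],
  [[0,0,0],-0.12,-1],
  [[0,0,0],-0.12,-1],
])

```text
clock: 6.73
tool_pos: [0.5837, 0.1707, 0.2356]
orientation: [3.141, -0.002, -2.747]
contact_force: [-0.0, 0.4, -2.5]
finger_gap: 0.0133
grasp_force: 61.4
```

step_arm([
  [[0,0,0],-0.07,-1],
  [[0,0,0],0,-1],
  [[0,0,0],0,-1],
])

```text
clock: 6.98
tool_pos: [0.5838, 0.1707, 0.2358]
orientation: [3.141, -0.001, -2.686]
contact_force: [-0.4, -0.6, -3.4]
finger_gap: 0.0134
grasp_force: 61.4
```

```bash
python3 - <<'E'
from h import *
im,K,V=cam('wrist');save('w4.png',im)
o=telemetry.get_obs();print({k:np.round(o[k],4) for k in ['tool_pos','orientation','joints','contact_force']})
E
```

```text
{'tool_pos': array([0.5839, 0.1707, 0.2359]), 'orientation': array([ 3.1414e+00, -8.0000e-04, -2.6859e+00]), 'joints': array([ 9.2100e-02,  5.1120e-01,  1.2535e+00, -1.0000e-04,  1.3777e+00,
       -1.9344e+00]), 'contact_force': array([-0.9294,  0.2257, -1.91  ])}
```

View pics/w4.png

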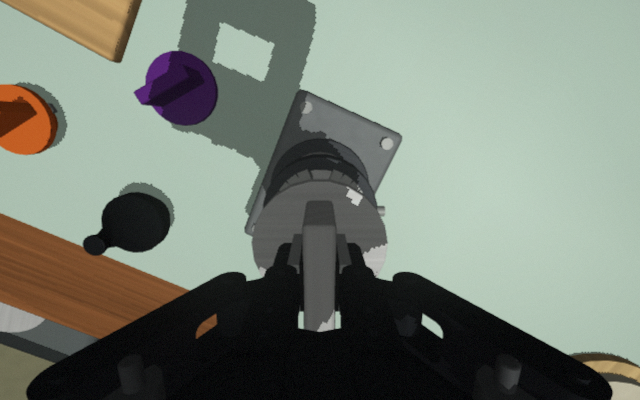

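The cap is held level and central, with the bar near column 320 and the flange spanning columns 252 to 387. The collar shows behind it, centred near column 322. I'll check the lateral offset in a zoom.

```bash
python3 - <<'E'
from h import *
im=cv2.imread('pics/w4.png')[:,:,::-1]
o=telemetry.get_obs();c=viewer.camera('wrist');K=c['camera_matrix'];V=np.linalg.inv(T_tool(o)@np.array(c['mount']))
big=np.ascontiguousarray(cv2.resize(im[125:275,245:395],(600,600),interpolation=cv2.INTER_CUBIC))
t=np.linspace(0,2*np.pi,120)
def circ(c,r,z,col):
    p=np.array([proj([c[0]+r*np.cos(a),c[1]+r*np.sin(a),z],K,V) for a in t])
    cv2.polylines(big,[np.int32((p-[245,125]+.5)*4)],True,col,1)
circ([.5838,.1711],.044,.15,(255,0,0));circ([.5838,.1711],.036,.15,(255,255,0))
circ(o['tool_pos'][:2],.038,o['tool_pos'][2]-.0033-.0225,(0,255,0))
save('z4.png',big)
E
```

```text
(no output)
```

View pics/z4.png

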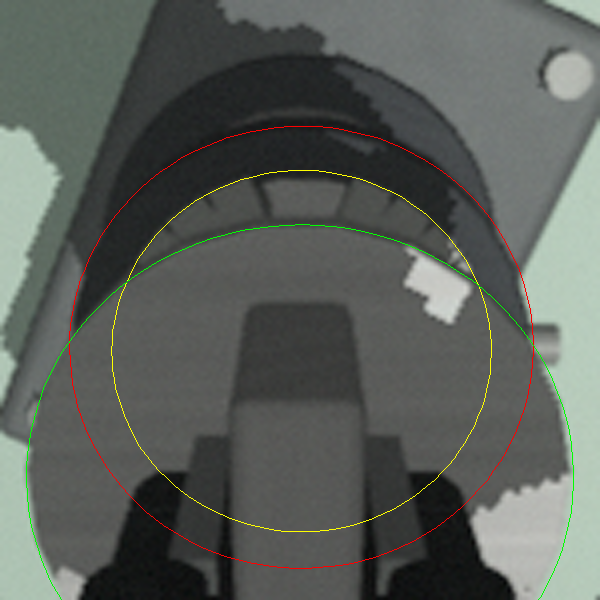

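The predicted circles agree with the picture to about 1 mm. The slot shows at (306,180), nearly on the tool's axis, so I'll make small corrections and descend gently.

step_arm([
  [[-0.5,0.4,10],0.012,-1],
  [[0,0,10],0,-1],
  [[0,0,8],0,-1],
  [[0,0,2],0,-1],
  [[0,0,0],0,-1],
])

```text
clock: 7.5
tool_pos: [0.5839, 0.1713, 0.205]
orientation: [3.141, -0.002, -2.696]
contact_force: [-0.0, 0.1, -2.3]
finger_gap: 0.0135
grasp_force: 61.4
```

step_arm([
  [[0,0,1],0,-1],
  [[0,0,1],0,-1],
  [[0,0,1],0,-1],
  [[0,0,1],0,-1],
  [[0,0,0],0,-1],
])

```text
clock: 7.92
tool_pos: [0.5842, 0.1713, 0.2022]
orientation: [3.142, -0.0, -2.695]
contact_force: [0.6, -0.1, -3.4]
finger_gap: 0.0135
grasp_force: 61.4
```

step_arm([
  [[0,0,1],0,-1],
  [[0,0,1],0,-1],
  [[0,0,1],0,-1],
  [[0,0,0],0,-1],
])

```text
clock: 8.25
tool_pos: [0.5842, 0.1713, 0.199]
orientation: [3.141, -0.0, -2.695]
contact_force: [-0.4, -0.7, -3.1]
finger_gap: 0.0131
grasp_force: 61.4
```

step_arm([
  [[0,0,1],0,-1],
  [[0,0,0.5],0,-1],
  [[0,0,0],0,-1],
])

```text
clock: 8.5
tool_pos: [0.5842, 0.1713, 0.1977]
orientation: [3.142, -0.0, -2.695]
contact_force: [0.6, -0.5, -2.9]
finger_gap: 0.0136
grasp_force: 61.4
```

step_arm([
  [[0,0,0.5],0,-1],
  [[0,0,0.5],0,-1],
  [[0,0,0],0,-1],
])

```text
clock: 8.75
tool_pos: [0.5842, 0.1713, 0.1967]
orientation: [3.142, -0.0, -2.695]
contact_force: [0.6, -0.2, -2.4]
finger_gap: 0.0135
grasp_force: 61.4
```

step_arm([
  [[0,0,0.5],0,-1],
  [[0,0,0.5],0,-1],
  [[0,0,0],0,-1],
])

```text
clock: 9.0
tool_pos: [0.5842, 0.1713, 0.1957]
orientation: [3.142, -0.0, -2.695]
contact_force: [0.3, -0.0, -3.5]
finger_gap: 0.0135
grasp_force: 61.4
```

The lugs are 1.5 mm below the rim with no contact force, so they are in the slots. I'll continue down.

step_arm([
  [[0,0,1],0,-1],
  [[0,0,1],0,-1],
  [[0,0,1],0,-1],
  [[0,0,0],0,-1],
])

```text
clock: 9.33
tool_pos: [0.5843, 0.1713, 0.1931]
orientation: [-3.141, 0.0, -2.695]
contact_force: [-0.9, 0.7, 1.2]
finger_gap: 0.0132
grasp_force: 61.9
```

step_arm([
  [[0,0,1],0,-1],
  [[0,0,1],0,-1],
  [[0,0,1],0,-1],
  [[0,0,0],0,-1],
])

```text
clock: 9.67
tool_pos: [0.5843, 0.1713, 0.19]
orientation: [-3.141, 0.0, -2.695]
contact_force: [-2.2, -0.1, 4.2]
finger_gap: 0.0136
grasp_force: 62.1
```

step_arm([
  [[0,0,1],0,-1],
  [[0,0,1],0,-1],
  [[0,0,1],0,-1],
  [[0,0,0],0,-1],
])

```text
clock: 10.0
tool_pos: [0.5843, 0.1713, 0.1869]
orientation: [-3.142, 0.0, -2.695]
contact_force: [-2.3, -0.4, 5.5]
finger_gap: 0.0132
grasp_force: 62.4
```

step_arm([
  [[0,0,1],0,-1],
  [[0,0,0.8],0,-1],
  [[0,0,0.5],0,-1],
  [[0,0,0],0,-1],
])

```text
clock: 10.33
tool_pos: [0.5844, 0.1713, 0.1848]
orientation: [-3.141, 0.001, -2.695]
contact_force: [-1.8, -0.6, 6.9]
finger_gap: 0.0131
grasp_force: 62.5
```

The cap is nearly home, with lug tops about 7.5 mm below the rim. Now the clockwise twist, slowly at first.

step_arm([
  [[0.4,0.2,0],0.04,-1],
  [[0,0,0],0.04,-1],
  [[0,0,0],0.04,-1],
  [[0,0,0],0.04,-1],
  [[0,0,0],0.04,-1],
])

```text
clock: 10.75
tool_pos: [0.5846, 0.1713, 0.1853]
orientation: [-3.141, 0.003, -2.897]
contact_force: [1.1, 0.1, 5.7]
finger_gap: 0.0133
grasp_force: 62.8
```

step_arm([
  [[0,0,0],0.04,-1],
  [[0,0,0],0.04,-1],
  [[0,0,0],0.04,-1],
  [[0,0,0],0.04,-1],
  [[0,0,0],0.04,-1],
])

```text
clock: 11.17
tool_pos: [0.5846, 0.1712, 0.1852]
orientation: [-3.141, 0.003, -3.097]
contact_force: [0.9, -0.8, 6.2]
finger_gap: 0.0137
grasp_force: 62.8
```

```bash
python3 -c "
from h import *
o=telemetry.get_obs();print(o['contact_force'],o['wrist_torque'],o['orientation'],o['joints'][5])"
```

```text
[ 0.88264752 -0.84115077  6.16936623] [-0.12532508 -0.10574452  0.14916162] [-3.14133330e+00  2.92223614e-03 -3.09729463e+00] -1.5220619365622796
```

step_arm([
  [[0,0,0.3],0.05,-1],
  [[0,0,0],0.06,-1],
  [[0,0,0],0.06,-1],
  [[0,0,0],0.06,-1],
  [[0,0,0],0.06,-1],
])

```text
clock: 11.58
tool_pos: [0.5846, 0.1711, 0.185]
orientation: [3.141, 0.003, 2.895]
contact_force: [0.8, -0.6, 7.2]
finger_gap: 0.0134
grasp_force: 62.8
```

step_arm([
  [[0,0,0],0.06,-1],
  [[0,0,0],0.06,-1],
  [[0,0,0],0.06,-1],
  [[0,0,0],0.06,-1],
  [[0,0,0],0.06,-1],
])

```text
clock: 12.0
tool_pos: [0.5846, 0.1711, 0.185]
orientation: [3.14, 0.003, 2.595]
contact_force: [0.6, -1.2, 6.0]
finger_gap: 0.0135
grasp_force: 62.8
```

step_arm([
  [[0,0,0],0.06,-1],
  [[0,0,0],0.06,-1],
  [[0,0,0],0.06,-1],
  [[0,0,0],0.06,-1],
  [[0,0,0],0.06,-1],
])

```text
clock: 12.42
tool_pos: [0.5846, 0.171, 0.1849]
orientation: [3.14, 0.002, 2.295]
contact_force: [0.4, -0.8, 7.8]
finger_gap: 0.0138
grasp_force: 62.8
```

step_arm([
  [[0,0,0],0.05,-1],
  [[0,0,0],0.05,-1],
  [[0,0,0],0.04,-1],
  [[0,0,0],0.04,-1],
  [[0,0,0],0,-1],
])

```text
clock: 12.83
tool_pos: [0.5845, 0.1711, 0.1849]
orientation: [3.14, 0.002, 2.116]
contact_force: [0.7, -1.5, 6.8]
finger_gap: 0.0133
grasp_force: 62.8
```

```bash
python3 -c "
from h import *
o=telemetry.get_obs();print(o['contact_force'],o['wrist_torque'],o['orientation'],o['joints'][5])"
```

```text
[ 0.66063925 -1.49050984  6.78959434] [-0.26466516  0.03820067 -0.07287837] [3.13962777e+00 1.57804260e-03 2.11552998e+00] -0.45174490278504986
```

Turned about 85°. I'll go to about 88°, ease up into the catch, check, and release.

step_arm([
  [[0,0,0],0.03,-1],
  [[0,0,0],0.02,-1],
  [[0,0,0],0,-1],
  [[0,0,-1],0,-1],
  [[0,0,-1],0,-1],
])

```text
clock: 13.25
tool_pos: [0.5845, 0.1711, 0.1868]
orientation: [3.14, 0.001, 2.068]
contact_force: [-0.4, -2.6, 5.9]
finger_gap: 0.0134
grasp_force: 62.7
```

step_arm([
  [[0,0,-1],0,-1],
  [[0,0,-0.8],0,-1],
  [[0,0,0],0,-1],
])

```text
clock: 13.5
tool_pos: [0.5845, 0.1711, 0.1885]
orientation: [3.14, 0.001, 2.068]
contact_force: [1.5, -1.8, 4.3]
finger_gap: 0.0135
grasp_force: 62.4
```

step_arm([
  [[0,0,-0.5],0,-1],
  [[0,0,-0.5],0,-1],
  [[0,0,0],0,-1],
])

```text
clock: 13.75
tool_pos: [0.5843, 0.1711, 0.1892]
orientation: [3.14, 0.001, 2.068]
contact_force: [4.6, -1.7, 4.5]
finger_gap: 0.0132
grasp_force: 62.3
```

It rose to the locked height (lug tops about 3 mm under the rim) under the catch lip. Releasing.

step_arm([
  [[0,0,0],0,0.3],
  [[0,0,0],0,0.3],
  [[0,0,0],0,0.3],
  [[0,0,0],0,0.3],
  [[0,0,0],0,0.3],
])

```text
clock: 14.17
tool_pos: [0.5835, 0.1715, 0.1886]
orientation: [-3.141, -0.001, 2.068]
contact_force: [-0.0, -0.3, 0.3]
finger_gap: 0.0555
grasp_force: 0.0
```

step_arm([
  [[0,0,-10],0,0.3],
  [[0,0,-20],0,0.3],
  [[0,0,-30],0,0.3],
  [[0,0,-20],0,0.3],
  [[0,0,0],0,0.3],
])

```text
clock: 14.58
tool_pos: [0.5849, 0.1715, 0.2745]
orientation: [3.134, 0.003, 2.068]
contact_force: [0.3, -0.2, 1.9]
finger_gap: 0.0559
grasp_force: 0.0
```

```bash
python3 - <<'E'
from h import *
o=telemetry.get_obs();im,K,V=cam('wrist')
big=np.ascontiguousarray(im)
t=np.linspace(0,2*np.pi,120)
def circ(c,r,z,col):
    p=np.array([proj([c[0]+r*np.cos(a),c[1]+r*np.sin(a),z],K,V) for a in t])
    cv2.polylines(big,[np.int32(np.round(p*8))],True,col,1,shift=3)
circ([.5844,.1711],.038,.15+.0135,(0,255,0))
s,K2,V2=cam('scene');u,v=proj([.584,.171,.17],K2,V2).astype(int)
z=cv2.resize(s[v-50:v+50,u-40:u+40],(320,400),interpolation=cv2.INTER_CUBIC)
save('end.png',cv2.resize(np.hstack([big[:,70:550],z]),(800,400)))
E
```

```text
(no output)
```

View pics/end.png

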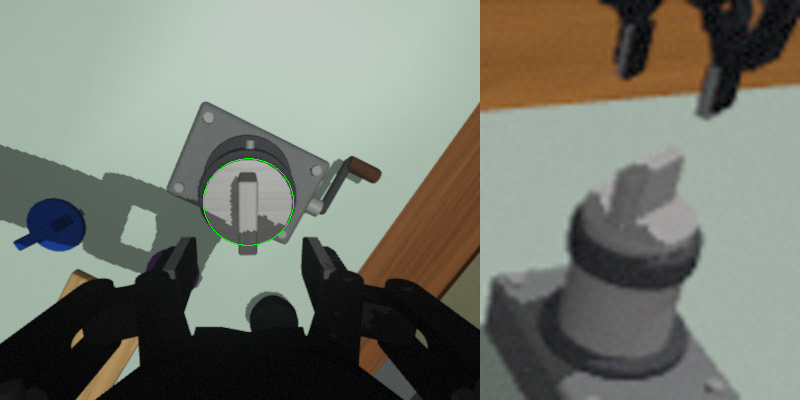

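The cap sits level and concentric in the collar, with the flange matching the predicted circle centred at (248,201). Handing in.

```bash
python3 -c "
from h import *
print(finish_job())"
```

```text
the job is handed in; nothing more can be done
None
```

The bayonet cap is in the extruder, pushed nearly home, turned about 88° clockwise into the catch and released, sitting level; the job is handed in, but no verdict came back.

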